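# Load a flanged adapter into the leak-test nest and blank it off

### The arm

A 7-joint arm with a two-finger parallel gripper is mounted at the origin on a cart in front of the work surface, level with it; the furniture and walls round the work are solid. World frame = base frame: x ahead of the robot, y to its left, z up, the work surface at z = 0. Lengths are in m, angles in rad, forces in N, time in s.
With the tool pointing down it reaches from about 0.4 to 0.875 m from the base axis. Payload 19.3 kg.
Tool frame: the origin (TCP) lies midway between the tips of the shut fingers; the grasp point (between the pads) lies 19 mm behind it; z points along the fingers, y is the line along which they close (so a half turn about z gives the same grasp; the last joint's range is limited). The gripper opens to 85 mm and grips with 20 to 120 N. Pads are 22 mm wide; open, the fingers measure 114 mm over their backs; the gripper's body (76 mm by 85 mm) begins 54 mm behind the grasp point. The pads swing forward as they close: fully open they stand 13 mm farther back than shut.
Start: joints at [1.068, 0.521, -0.036, 1.599, 0.021, 1.021, -0.113], TCP at [0.262, -0.567, 0.231] pointing down, gripper open.
Joint ranges: [-2.91, 2.91], [-0.3, 2.13], [-1.5, 1.42], [0.17, 2.43], [-1.26, 4.41], [0.16, 1.93], [-2.52, 2.52]. Speed limits (rad/s): [1.89, 1.89, 2.39, 2.39, 3.01, 3.01, 3.01].

### API

Orientations are given as [roll, pitch, yaw] about the fixed x, y, z axes, in that order (R = Rz(yaw) Ry(pitch) Rx(roll)).
In Python, from workcell import bot gives the robot as it stands.
- The arm moves only by the tool nudge_tcp, called after "Call:" by a JSON object that holds its "name" and its "arguments", one argument or row to a line. Schema: {"type":"object","properties":{"motion":{"type":"array","items":{"type":"array","items":{"type":"array","items":{"type":"number"},"minItems":7,"maxItems":7},"minItems":1,"maxItems":5},"minItems":1,"maxItems":1},"grip_n":{"type":"number"},"only":{"type":"string"},"quiet":{"type":"boolean"},"lines":{"type":"string"}},"required":["motion"],"additionalProperties":false}. motion is a list that holds a single list of rows (three levels of brackets), with 1 to 5 rows, each of 7 numbers: the finger opening in m, then dx, dy, dz in m, then a rotation vector rx, ry, rz in rad; each row is the pose to reach, as a shift and turn from the pose commanded when the call began, along the tool's axes at that moment; what a row does not reach only later rows make up. A row lasts 1/8 s, in which the tool goes at most 0.0625 m and 0.188 rad, less where a joint would pass 70% of its speed; a pose out of reach is approached as far as the arm can. The fingers move at their own pace and stop on an object; grip_n is the grip in N (left out, the last holds). Time passes only in rows, so rows that do not move let the fingers close. The tool returns the time, the measured TCP pose, the force, the opening and the grip force at its end. only (a regular expression) keeps the lines of the reply that match it, lines (a string "A,B") keeps lines A to B, and quiet returns only ok. Input that does not fit is refused with a message, and nothing moves.
- bot.observe(): the state, without advancing time (a new reading comes with each control period).
- bot.grab_frame(name): name is "scene" or "top" or "wrist"; returns the picture (480x640x3 uint8, blue, green, red); there is no depth.
- bot.calibration(name): a dict with "vfov" (degrees; the focal length in pixels is half the picture's height over the tangent of half this angle, whatever the lens; pixels are square), "cx", "cy" (the principal point, pixels), "eye" and "attitude" of the camera in the world. Camera axes: x right, y down, z forward; pixel columns grow to the right and rows downward; lengths in m; the calibration is good to about 2 mm. A picture is of the moment at which its call begins: read the wrist's pose just before it. calibration takes no time and is no camera call; for the wrist camera it gives the pose at the moment of the call.
- bot.job_done(): hands the job in; it is judged then, once.
The state is a dict: "clock": time; "qpos": joint angles; "qd": joint speeds; "joint_efforts": joint torques, N m; "position": TCP position; "tool_rot": TCP orientation; "force": force on the tool from outside, world axes, zero at the start; "moment": the same for the moment, N m; "grip_width": finger opening in m; "finger_force": force on a finger pad.
Only numpy, scipy, OpenCV 4.12 (cv2) and the standard library are available. Lean on these libraries where they do the work, as an engineer would, in place of code of your own. Each camera call takes 0.05 s, during which the arm holds its last target. There are 200 camera calls.

### The job

Load the leak-test nest: slide the aluminium flanged adapter along the loading plate, without lifting it off, until it drops fully home over the nest's centring spigot. Then lower the red blanking cap face down over the adapter's collar until it sits flush on the adapter's flange, without dropping it, let go, and leave the other things on the bench alone.

Things in the scene. Friction and masses are not known exactly. Their poses are not given: they have to be found in the camera images.
- nest: leak-test nest fixed to the bench: dark steel loading plate 240 x 120 mm, 20 mm thick, two brass wear strips on it. Origin on the nest axis at bench level; +x is the direction in which parts are slid in, z up. The plate spans x -166 to +74, y -60 to +60 mm, top at z 20 mm. A brass air nipple sticks 22 mm out of its -y side at x 35, z 10 mm.
- nest_spigot (a point): centre of the top of the fixed round steel spigot, 52 mm in diameter, on the nest axis, flush with the plate top. Round it is a pocket 100 mm in diameter and 8 mm deep (floor at nest z 12 mm). A flange slides level over plate and spigot top until it is concentric, then drops 8 mm.
- nest_stop (a point): midway between the tops of two upright steel stop dowels, 10 mm in diameter, 16 mm above the plate, at nest x 42, y +35 and -35 mm. A flange pushed against both is about 2 mm past the nest axis.
- adapter: loose round flanged adapter, bare aluminium, about 0.35 kg, face down on the loading plate, centre 80 to 115 mm before the nest axis (nest -x). Origin at the centre of its underside, z up: at nest z 20 mm while it slides, 12 mm when home. Flange 96 mm in diameter, 14 mm thick; recess in its underside 56 mm in diameter, 9.5 mm deep, fits the spigot with 2 mm clearance all round.
- adapter_collar (a point): centre of the top edge of the adapter's hollow upright collar: 56 mm outside diameter, 36 mm bore, 9 mm high above the flange (adapter z 14 to 23 mm)
- cap: loose red blanking cap, about 0.28 kg, face down on the bench. Origin at the centre of its underside, z up. Red flange 84 mm in diameter, 16 mm thick; recess in its underside 62 mm in diameter, 11 mm deep, fits the adapter's collar with 2 to 3 mm clearance all round. When home its origin is 14 mm above the adapter's origin.
- cap_grip (a point): on the cap's axis, 40 mm above its underside, in the middle of its upright round black grip (40 mm in diameter, cap z 16 to 53 mm)
- cup: steel cup with screws, 63 mm in diameter, 35 mm high, to the right of the nest; leave alone
- screwdriver: orange-handled screwdriver, 204 mm long, lying to the right of the nest; leave alone

How it is judged:
On the way, in this order (a step that is already met when the one before it is completed fails the run):
1. the adapter has dropped home into the nest, over the spigot (z of adapter in the frame of nest below 0.0145 m and horizontal distance between adapter and nest below 0.004 m and angle between adapter's own z axis and vertical below 0.04 rad), for 0.2 s.
2. the fingers still touch the cap when it is down over the collar, within 5 mm of home (it is lowered, not dropped) (z of cap in the frame of adapter below 0.019 m and horizontal distance between cap and adapter below 0.005 m and contact force between the fingers and cap above 0.3 N), for 0.05 s.
At the end, for the whole second after the job is handed in: The adapter lies in the nest pocket and the cap on the adapter's flange, each within 2.5 mm of fully down, within 4 mm of the axis below it (nest, adapter) and within 0.04 rad of level; both at rest and released (all of step 1 and z of cap in the frame of adapter between 0.0115 and 0.0165 m and horizontal distance between cap and adapter below 0.004 m and angle between cap's own z axis and vertical below 0.04 rad and linear speed of each of cap, adapter below 0.02 m/s); the robot touches nothing.
It fails at once if the adapter is lifted more than 20 mm off the loading plate (z of adapter in the frame of nest above 0.04 m).
It fails at once if the adapter is tipped by more than 0.35 rad (angle between adapter's own z axis and vertical above 0.35 rad).
It fails at once if the screw cup or the screwdriver is moved by more than 30 mm (distance of any of cup, screwdriver from where it was at the start of the episode above 0.03 m).
It also fails if it takes over 64 s, if anything falls off the work surface, if the arm or the gripper's body presses on something with over 40 N, if the wrist force passes 120 N, or if a joint passes its speed limit or range.

## Working session

There is one attempt and no reset: what is moved stays moved. The work goes in short steps, Python scripts to look and compute and a tool call to move; the robot and the scene stay as the last step left them, time stands still between calls to the robot, and variables do not carry over. Pictures are saved under pics/ and viewed, at most 10 in all, crops included, and the job is handed in when it is done.

```bash
ls; mkdir -p pics
```

Run:
```python
from workcell import bot
import cv2
for n in("scene","top"):
    print(n,bot.calibration(n)); cv2.imwrite(f"pics/{n}0.png",bot.grab_frame(n))
print(bot.calibration("wrist"))
print(bot.observe())
```

```text
pics
workcell.py
scene {'vfov': 53.419830902675955, 'cx': 322.3471904699678, 'cy': 242.24919872980112, 'eye': array([0.16257681, 0.27731628, 0.6913398 ]), 'attitude': array([-2.3052669 ,  0.00978189, -2.51179025])}
top {'vfov': 55.84376762803132, 'cx': 315.03832145514326, 'cy': 241.7432466868549, 'eye': array([ 0.38951657, -0.29325496,  0.98410414]), 'attitude': array([-2.92348162, -0.00362207, -1.48771057])}
{'vfov': 69.09073912838677, 'cx': 321.39322408306526, 'cy': 238.54031892723037, 'eye': array([ 0.33783984, -0.53352531,  0.3731156 ]), 'attitude': array([ 2.81327482e+00,  2.80379250e-04, -1.13780791e+00])}
{'clock': 0.1, 'qpos': array([ 1.0678221 ,  0.52194002, -0.03632668,  1.59991526,  0.02119619,
        1.02112831, -0.11284692]), 'qd': array([-5.11640286e-04, -9.66564767e-05, -7.04967749e-04, -3.64159967e-03,
       -1.01359708e-03, -5.46603959e-04,  9.77654099e-05]), 'joint_efforts': array([ 3.60421902e-03, -9.28495359e+01,  1.98458500e+00, -3.70534194e+01,
        1.82144920e-02,  5.37290209e-03,  8.43968223e-06]), 'position': array([ 0.26196673, -0.56712646,  0.23080507]), 'tool_rot': array([-3.14058883e+00,  6.77698729e-05,  4.32713068e-01]), 'force': array([1.05513622, 0.34810807, 0.28064708]), 'moment': array([0.02314161, 0.02842535, 0.01693502]), 'finger_force': 0.0, 'grip_width': 0.0856750129186774}
```

View pics/top0.png

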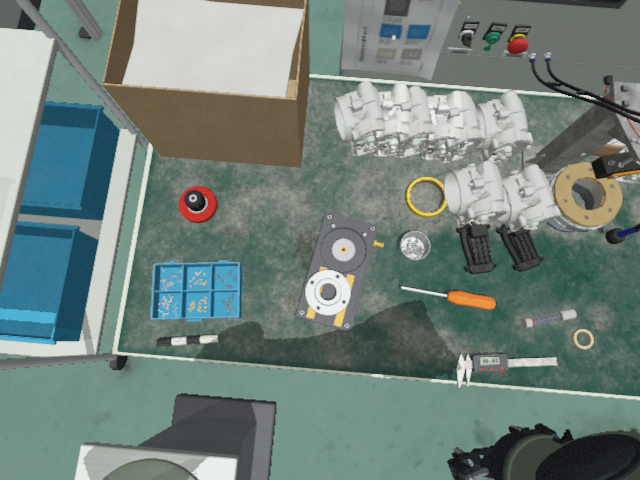

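View pics/scene0.png

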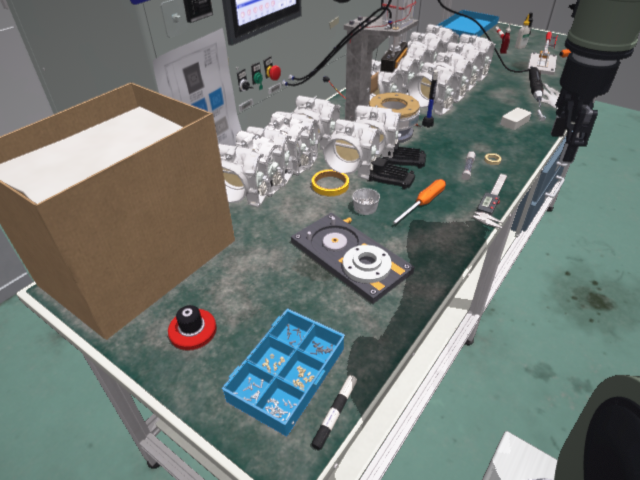

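The top view shows the nest pocket at about (344,249), the adapter at (327,292), the cap at (198,204), the cup at (415,245) and the screwdriver at (400-495,295). Next I'll zoom in for measurements.

Create h.py:
```python
import numpy as np
from scipy.spatial.transform import Rotation as R
from workcell import bot
def cam(c):
    f=240/np.tan(np.radians(c["vfov"])/2)
    return f,R.from_euler("xyz",c["attitude"]).as_matrix(),np.array(c["eye"])
def ray(c,u,v,z):
    f,M,e=cam(c); d=M@np.array([(u-c["cx"])/f,(v-c["cy"])/f,1]); return e+d*(z-e[2])/d[2]
def proj(c,p):
    f,M,e=cam(c); q=(np.atleast_2d(p)-e)@M; return np.c_[c["cx"]+f*q[:,0]/q[:,2],c["cy"]+f*q[:,1]/q[:,2]]
def tool(target):
    s=bot.observe(); return R.from_euler("xyz",s["tool_rot"]).as_matrix().T@(np.array(target)-s["position"])
```

Run:
```python
from h import *
import cv2
t=bot.calibration("top")
for n,u,v,z in(("nest",344,249,.02),("adap",327,292,.043),("cap",195,200,.053),("cupz",415,245,.03)): print(n,ray(t,u,v,z).round(4))
a=cv2.imread("pics/top0.png"); 
A=cv2.resize(a[200:340,290:400],None,fx=4,fy=4,interpolation=2)
B=cv2.resize(a[175:235,170:225],None,fx=4,fy=4,interpolation=2)
o=np.zeros((560,440+220,3),np.uint8);o[:,:440]=A;o[:240,440:]=B
cv2.imwrite("pics/crop.png",o)
```

```text
nest [ 0.5919 -0.3431  0.02  ]
adap [ 0.4932 -0.313   0.043 ]
cap [ 0.6654 -0.015   0.053 ]
cupz [ 0.6114 -0.4945  0.03  ]
```

View pics/crop.png

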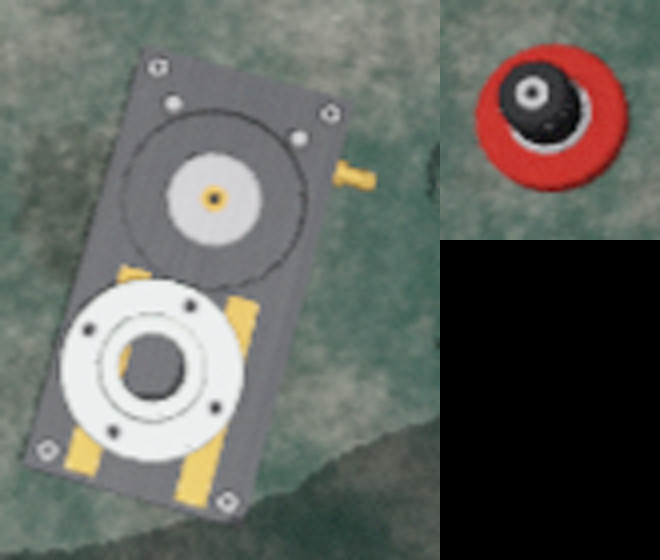

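Run:
```python
from h import *
from scipy.optimize import least_squares
t=bot.calibration("top")
pts=np.array([[.074,.06,.02],[.074,-.06,.02],[-.166,-.06,.02],[-.166,.06,.02],[.042,.035,.036],[.042,-.035,.036],[0,0,.02]])
px=np.array([[145,50],[348,103],[242,521],[25,463],[174,103],[298,138],[215,199]])/4+[290,200]
def W(q): return np.c_[pts[:,:2]@R.from_euler("z",q[2]).as_matrix()[:2,:2].T+q[:2],pts[:,2]]
r=least_squares(lambda q:(proj(t,W(q))-px).ravel(),[.59,-.343,-.29])
print("nest",r.x, np.abs(r.fun).max())
a=ray(t,290+38,200+370/4,.034);c=ray(t,193,198.25,.053)
print("adapter",a,"cap",c)
n=r.x;d=np.array([np.cos(n[2]),np.sin(n[2])]);print("along",(a[:2]-n[:2])@d,"lat",(a[:2]-n[:2])@[-d[1],d[0]])
print(tool([a[0],a[1],.2]))
```

```text
nest [ 0.59045897 -0.34186451 -0.18961995] 1.9638918560803518
adapter [ 0.49328633 -0.31534213  0.034     ] cap [ 0.66890175 -0.01013484  0.053     ]
along -0.10043000509378501 lat 0.007731339352512315
[ 0.31558335 -0.13154627  0.03091575]
```

Run:
```python
from h import *
print(tool([.535,-.325,.23]))
```

```text
[ 0.34940041 -0.10531667  0.00088711]
```

Call:
{"name": "nudge_tcp", "arguments": {
  "motion": [
    [[0.085, 0.062, -0.025, 0, 0, 0, -0.188], [0.085, 0.12, -0.05, 0, 0, 0, -0.376], [0.085, 0.18, -0.075, 0, 0, 0, -0.564], [0.085, 0.24, -0.1, 0, 0, 0, -0.752], [0.085, 0.29, -0.12, 0, 0, 0, -0.94]]
  ]
}}

```text
clock: 0.72
position: [0.4751, -0.3362, 0.2313]
tool_rot: [-3.141, 0.0, 1.376]
force: [0.8, -1.7, 0.3]
grip_width: 0.0847
finger_force: 0.0
```

Run:
```python
from h import *
print(tool([.535,-.325,.23]))
```

```text
[0.02253935 0.05660429 0.00126099]
```

Call:
{"name": "nudge_tcp", "arguments": {
  "motion": [
    [[0.085, 0.02, 0.05, 0, 0, 0, 0], [0.085, 0.022, 0.055, 0, 0, 0, 0], [0.085, 0.022, 0.055, 0, 0, 0, 0]]
  ]
}}

```text
clock: 1.1
position: [0.532, -0.3272, 0.2307]
tool_rot: [-3.14, -0.0, 1.37]
force: [-0.0, -0.2, -0.3]
grip_width: 0.0855
finger_force: 0.0
```

Run:
```python
from h import *
import cv2,pickle
c=bot.calibration("wrist");im=bot.grab_frame("wrist");cv2.imwrite("pics/w1.png",im);pickle.dump(c,open("w1.pkl","wb"))
n=(.5905,-.3419,-.19)
for p in([.5905,-.3419,.02],[.4933,-.3153,.034]):print(proj(c,p))
```

```text
[[379.03925416 206.02931949]]
[[280.29932008 202.68715687]]
```

View pics/w1.png

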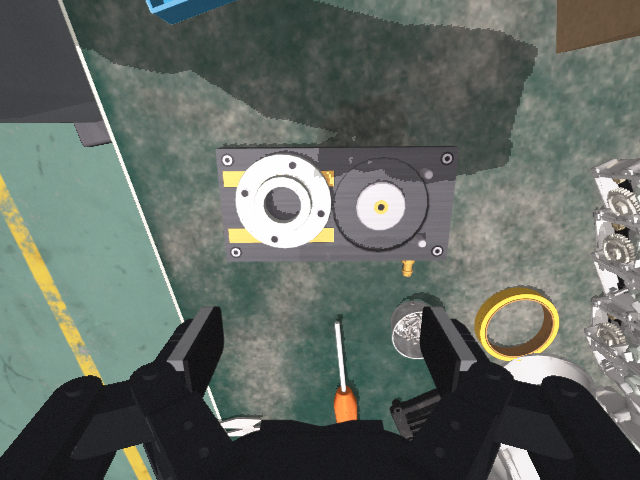

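The adapter flange is centred at about (283,201) and the spigot at (381,207). The stop dowels are near (428,175) and (422,243). Next I'll fit these precisely.

Run:
```python
from h import *
import cv2,pickle
from scipy.optimize import least_squares
c=pickle.load(open("w1.pkl","rb"));im=cv2.imread("pics/w1.png");g=cv2.cvtColor(im,6)
hsv=cv2.cvtColor(im,cv2.COLOR_BGR2HSV)
m=((g>150)&(hsv[...,1]<50)).astype(np.uint8)
for k in cv2.findContours(m[140:270,210:460],0,1,offset=(210,140))[0]:
    if cv2.contourArea(k)>30:
        e=cv2.fitEllipse(cv2.convexHull(k)); z=.034 if e[0][0]<340 else .02
        print(np.round(e[0],1),np.round(e[1],1),ray(c,*e[0],z).round(4))
cv2.imwrite("pics/w1c.png",cv2.resize(im[135:275,205:465],None,fx=3,fy=3,interpolation=2))
```

```text
[235.5 252. ] [7.8 9.4] [ 0.4352 -0.357   0.034 ]
[436.9 250.6] [7.7 9. ] [ 0.6446 -0.4032  0.02  ]
[421.6 243.5] [7.1 7.6] [ 0.6293 -0.3918  0.02  ]
[380.4 205.9] [47.5 50.2] [ 0.5919 -0.3421  0.02  ]
[227.  159.6] [ 9.4 10.6] [ 0.4534 -0.2644  0.034 ]
[446.8 158.1] [8.3 9.6] [ 0.6635 -0.307   0.02  ]
[282.7 200.9] [93.  96.7] [ 0.4961 -0.314   0.034 ]
```

View pics/w1c.png

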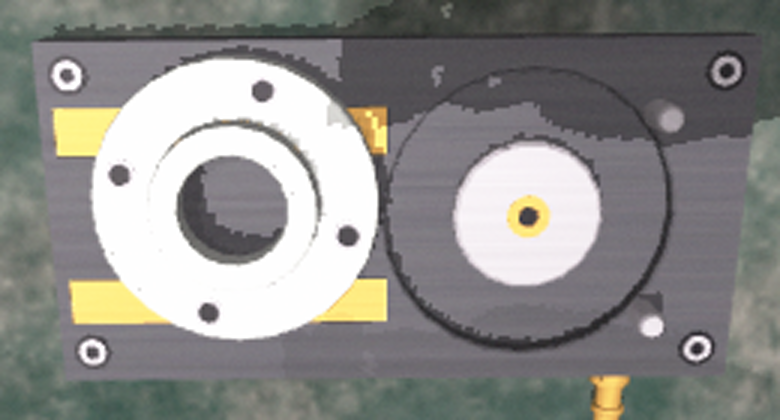

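Run:
```python
from h import *
print(tool([.4963,-.3141,.05]))
```

```text
[ 0.00641977 -0.03695222  0.18095819]
```

Call:
{"name": "nudge_tcp", "arguments": {
  "motion": [
    [[0.085, 0.004, -0.025, 0.05, 0, 0, -0.008], [0.068, 0.006, -0.037, 0.1, 0, 0, -0.008], [0.068, 0.006, -0.037, 0.15, 0, 0, -0.008], [0.068, 0.006, -0.037, 0.185, 0, 0, -0.008], [0.068, 0.006, -0.037, 0.19, 0, 0, -0.008]]
  ],
  "grip_n": 20
}}

```text
clock: 1.78
position: [0.4953, -0.3142, 0.0398]
tool_rot: [-3.138, -0.001, 1.377]
force: [0.4, 0.5, 0.0]
grip_width: 0.0678
finger_force: 0.0
```

Call:
{"name": "nudge_tcp", "arguments": {
  "motion": [
    [[0.068, 0, 0, 0, 0, 0, 0], [0.068, 0, 0, 0.004, 0, 0, 0], [0.068, 0, 0, 0.008, 0, 0, 0]]
  ]
}}

```text
clock: 2.15
position: [0.4977, -0.3144, 0.0341]
tool_rot: [3.14, 0.001, 1.378]
force: [-0.8, -0.5, 0.4]
grip_width: 0.068
finger_force: 0.0
```

Run:
```python
from h import *
import cv2
print(tool([.4963,-.3141,.03]))
cv2.imwrite("pics/w2.png",bot.grab_frame("wrist")[100:480])
```

```text
[ 9.01494965e-06 -1.44853308e-03  4.14215508e-03]
```

View pics/w2.png

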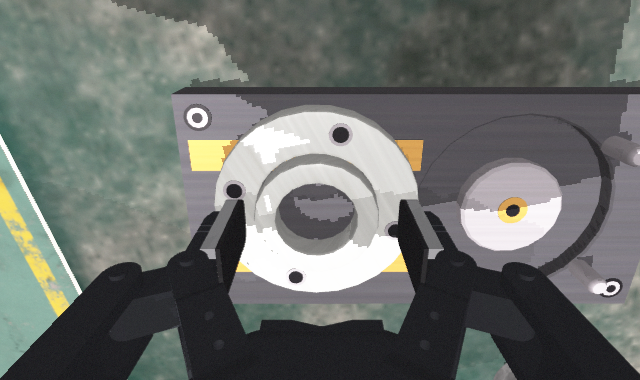

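The pads straddle the collar, which is centred at about (317,215) in the crop, and haven't touched yet. I'll lower until I feel contact.

Call:
{"name": "nudge_tcp", "arguments": {
  "motion": [
    [[0.068, 0, 0, 0.002, 0, 0, 0], [0.068, 0, 0, 0.004, 0, 0, 0], [0.068, 0, 0, 0.006, 0, 0, 0]]
  ]
}}

```text
clock: 2.58
position: [0.4974, -0.3139, 0.0272]
tool_rot: [-3.142, -0.0, 1.378]
force: [-1.1, 0.6, -0.4]
grip_width: 0.068
finger_force: 0.0
```

Call:
{"name": "nudge_tcp", "arguments": {
  "motion": [
    [[0.068, 0, 0, 0.002, 0, 0, 0], [0.068, 0, 0, 0.003, 0, 0, 0], [0.068, 0, 0, 0.003, 0, 0, 0]]
  ]
}}

```text
clock: 2.95
position: [0.4975, -0.314, 0.0267]
tool_rot: [3.141, 0.001, 1.378]
force: [-14.8, 9.2, 51.6]
grip_width: 0.0679
finger_force: 26.1
```

Call:
{"name": "nudge_tcp", "arguments": {
  "motion": [
    [[0.068, 0, 0, -0.005, 0, 0, 0], [0.068, 0, 0, -0.008, 0, 0, 0], [0.05, 0, 0, -0.008, 0, 0, 0], [0.05, 0, 0, -0.008, 0, 0, 0], [0.05, 0, 0, -0.008, 0, 0, 0]]
  ],
  "grip_n": 20
}}

```text
clock: 3.58
position: [0.4974, -0.314, 0.0326]
tool_rot: [3.142, 0.0, 1.378]
force: [-3.0, 2.0, 13.1]
grip_width: 0.0546
finger_force: 18.6
```

Call:
{"name": "nudge_tcp", "arguments": {
  "motion": [
    [[0.05, 0, 0, 0, 0, 0, 0], [0.05, 0, 0, 0, 0, 0, 0]]
  ]
}}

```text
clock: 3.82
position: [0.4974, -0.314, 0.0326]
tool_rot: [3.142, 0.0, 1.378]
force: [-3.2, 1.4, 13.2]
grip_width: 0.0545
finger_force: 18.6
```

Call:
{"name": "nudge_tcp", "arguments": {
  "motion": [
    [[0.05, -0.002, 0.016, 0, 0, 0, 0], [0.05, -0.004, 0.035, 0, 0, 0, 0], [0.05, -0.006, 0.055, 0, 0, 0, 0], [0.05, -0.008, 0.075, 0, 0, 0, 0], [0.05, -0.01, 0.09, 0, 0, 0, 0]]
  ]
}}

```text
clock: 4.45
position: [0.5833, -0.3411, 0.0324]
tool_rot: [-3.139, 0.0, 1.378]
force: [-11.1, 3.9, 16.2]
grip_width: 0.0544
finger_force: 18.9
```

Call:
{"name": "nudge_tcp", "arguments": {
  "motion": [
    [[0.05, 0, 0.002, 0, 0, 0, 0], [0.05, 0, 0.003, 0, 0, 0, 0]]
  ]
}}

```text
clock: 4.7
position: [0.5857, -0.3417, 0.0324]
tool_rot: [-3.139, 0.0, 1.378]
force: [-10.9, 2.6, 16.7]
grip_width: 0.0543
finger_force: 19.7
```

Run:
```python
from h import *
print(tool([.5924,-.3427,.0326]))
```

```text
[ 0.0002974   0.00681219 -0.00026701]
```

Call:
{"name": "nudge_tcp", "arguments": {
  "motion": [
    [[0.06, 0, 0, 0, 0, 0, 0], [0.06, 0, 0.003, 0, 0, 0, 0], [0.06, 0, 0.005, 0, 0, 0, 0], [0.06, 0, 0.007, 0, 0, 0, 0], [0.06, 0, 0.008, 0, 0, 0, 0]]
  ]
}}

```text
clock: 5.32
position: [0.5949, -0.3431, 0.0323]
tool_rot: [3.141, -0.0, 1.378]
force: [-0.8, -0.2, 0.1]
grip_width: 0.0602
finger_force: 0.0
```

Call:
{"name": "nudge_tcp", "arguments": {
  "motion": [
    [[0.06, 0, 0.0015, 0, 0, 0, 0], [0.06, 0, 0.003, 0, 0, 0, 0], [0.06, 0, 0.003, 0, 0, 0, 0]]
  ]
}}

```text
clock: 5.7
position: [0.5976, -0.3437, 0.0323]
tool_rot: [3.142, -0.0, 1.378]
force: [0.2, 0.3, -0.3]
grip_width: 0.0602
finger_force: 0.0
```

Run:
```python
from h import *
import cv2
print(tool([.5924,-.3427,.0326]))
cv2.imwrite("pics/w3.png",bot.grab_frame("wrist")[100:480])
```

```text
[-3.35504800e-05 -5.27560815e-03 -3.14168884e-04]
```

View pics/w3.png

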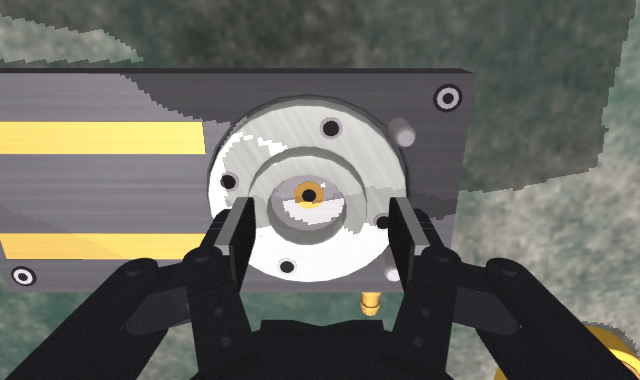

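The finger pushed without resistance while 5 mm past centre, so the adapter has probably dropped. I'll rise and check it.

Call:
{"name": "nudge_tcp", "arguments": {
  "motion": [
    [[0.07, 0, -0.003, -0.01, 0, 0, 0], [0.085, 0, -0.003, -0.06, 0, 0, 0], [0.085, 0, -0.003, -0.12, 0, 0, 0], [0.085, 0, -0.003, -0.16, 0, 0, 0], [0.085, 0, -0.003, -0.16, 0, 0, 0]]
  ]
}}

```text
clock: 6.38
position: [0.5957, -0.3438, 0.1966]
tool_rot: [3.136, 0.002, 1.378]
force: [-0.6, 0.3, -0.2]
grip_width: 0.0851
finger_force: 0.0
```

Create m.py:
```python
from h import *
import cv2,sys
c=bot.calibration("wrist");im=bot.grab_frame("wrist");cv2.imwrite(sys.argv[1],im);g=cv2.cvtColor(im,6)
hsv=cv2.cvtColor(im,cv2.COLOR_BGR2HSV);m=((g>110)&(hsv[...,1]<45)).astype(np.uint8)
u,v=proj(c,[.5924,-.3427,.026])[0];print(u,v)
x,y=int(u)-90,int(v)-90
for k in cv2.findContours(m[y:y+180,x:x+180],0,1,offset=(x,y))[0]:
    if cv2.contourArea(k)>2000:
        e=cv2.fitEllipse(cv2.convexHull(k));print(np.round(e[0],1),np.round(e[1],1))
        f,M,E=cam(c)
        for z in(.026,.034):
            print(z,ray(c,*e[0],z).round(4),"diam",(max(e[1])*np.linalg.norm(ray(c,*e[0],z)-E)/np.linalg.norm([(e[0][0]-c["cx"])/f,(e[0][1]-c["cy"])/f,1])/f).round(4))
cv2.imwrite(sys.argv[1][:-4]+"c.png",cv2.resize(im[y:y+180,x:x+180],None,fx=3,fy=3,interpolation=2))
```

```bash
python3 m.py pics/w4.png
```

```text
315.8242022668853 212.4762454007997
[386.2 231.8] [ 55.4 121.1]
0.026 [ 0.6538 -0.374   0.026 ] diam 0.1143
0.034 [ 0.6527 -0.3711  0.034 ] diam 0.1114
[257.4 220.7] [161.  217.6]
0.026 [ 0.5375 -0.3399  0.026 ] diam 0.2026
0.034 [ 0.5394 -0.338   0.034 ] diam 0.1975
```

View pics/w4c.png

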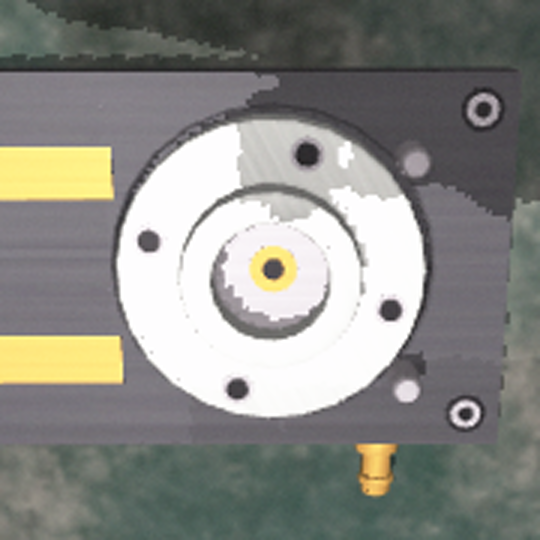

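The adapter is home: its flange sits concentric in the pocket with an even thin rim, and its apparent size matches z≈.026. Next is the cap, starting with its clearance to the box.

Run:
```python
from h import *
c=bot.calibration("wrist");t=bot.calibration("top");s=bot.calibration("scene")
print("flange",ray(c,315.7,211.2,.026),"collar",ray(c,315.3,213.7,.035))
print("box base",ray(t,160,158,0),ray(t,301,166,0)," scene",ray(s,103,337,0),ray(s,233,240,0))
print("cap scene",ray(s,189,309,.053),bot.observe()["qpos"])
print(tool([.66,-.012,.20]))
```

```text
flange [ 0.59131493 -0.34027353  0.026     ] collar [ 0.59108056 -0.34021236  0.035     ]
box base [0.77519514 0.0958925  0.        ] [ 0.7831464  -0.23149296  0.        ]  scene [0.78905592 0.0931056  0.        ] [ 0.78196798 -0.23033307  0.        ]
cap scene [ 0.67068499 -0.01639759  0.053     ] [ 0.61947802  0.6696486  -0.29950469  1.44623622  0.21271087  1.05479046
  0.08351178]
[ 0.33775844  0.00048062 -0.00604906]
```

Call:
{"name": "nudge_tcp", "arguments": {
  "motion": [
    [[0.085, 0.06, 0, 0, 0, 0, 0], [0.085, 0.12, 0, 0, 0, 0, 0], [0.085, 0.18, 0, 0, 0, 0, 0], [0.085, 0.24, 0, 0, 0, 0, 0], [0.085, 0.30, 0, 0, 0, 0, 0]]
  ]
}}

```text
clock: 7.05
position: [0.6514, -0.0468, 0.1914]
tool_rot: [-3.14, 0.0, 1.378]
force: [0.9, -0.1, 1.1]
grip_width: 0.0847
finger_force: 0.0
```

Call:
{"name": "nudge_tcp", "arguments": {
  "motion": [
    [[0.085, 0.03, 0, 0, 0, 0, 0], [0.085, 0.03, 0, 0, 0, 0, 0], [0.085, 0.03, 0, 0, 0, 0, 0]]
  ]
}}

```text
clock: 7.42
position: [0.6572, -0.0201, 0.1915]
tool_rot: [-3.14, 0.001, 1.378]
force: [0.6, 0.7, 0.2]
grip_width: 0.0851
finger_force: 0.0
```

Run:
```python
from h import *
import cv2
c=bot.calibration("wrist");im=bot.grab_frame("wrist");cv2.imwrite("pics/w5.png",im)
h=cv2.cvtColor(im,cv2.COLOR_BGR2HSV);m=(((h[...,0]<8)|(h[...,0]>172))&(h[...,1]>150)&(h[...,2]>80)).astype(np.uint8)
k=max(cv2.findContours(m,0,1)[0],key=cv2.contourArea);e=cv2.fitEllipse(cv2.convexHull(k));print(e)
p=ray(c,*e[0],.013);print(p,tool([p[0],p[1],.026]))
print(bot.observe()["position"],bot.observe()["qpos"])
```

```text
((332.5801696777344, 196.95111083984375), (88.38754272460938, 89.1104736328125), 61.200965881347656)
[ 0.67053516 -0.00899921  0.013     ] [0.01405414 0.01089088 0.16574007]
[ 0.65729361 -0.02058131  0.19176012] [ 0.14859973  0.63010905 -0.32535881  1.53221718  0.22394029  1.01708781
 -0.43076695]
```

View pics/w5.png

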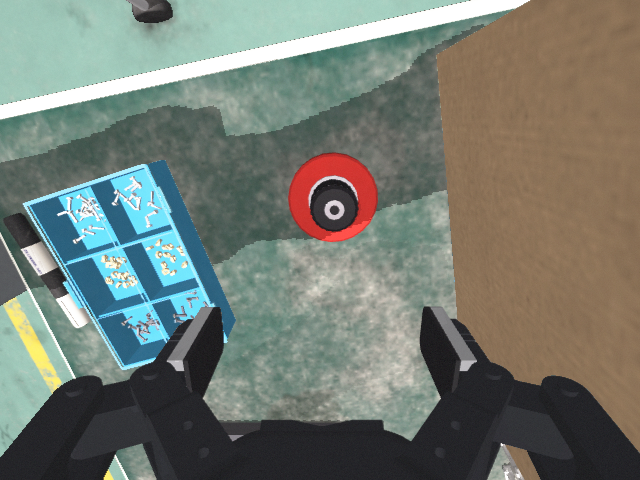

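The cap flange is centred at (333,197) and the grip top at (334,209), with a clear approach. I'll descend and grip.

Call:
{"name": "nudge_tcp", "arguments": {
  "motion": [
    [[0.085, 0.014, 0.011, 0.03, 0, 0, 0], [0.085, 0.014, 0.011, 0.08, 0, 0, 0], [0.085, 0.014, 0.011, 0.12, 0, 0, 0], [0.085, 0.014, 0.011, 0.15, 0, 0, 0], [0.085, 0.014, 0.011, 0.165, 0, 0, 0]]
  ]
}}

```text
clock: 8.1
position: [0.6703, -0.0089, 0.0256]
tool_rot: [-3.14, 0.001, 1.377]
force: [-1.1, 0.2, 1.4]
grip_width: 0.0849
finger_force: 0.0
```

Call:
{"name": "nudge_tcp", "arguments": {
  "motion": [
    [[0.085, 0, 0, 0, 0, 0, 0], [0.05, 0, 0, 0, 0, 0, 0], [0.03, 0, 0, 0, 0, 0, 0], [0.03, 0, 0, 0, 0, 0, 0], [0.03, 0, 0, 0, 0, 0, 0]]
  ],
  "grip_n": 40
}}

```text
clock: 8.72
position: [0.6716, -0.0076, 0.0285]
tool_rot: [3.14, -0.0, 1.378]
force: [-2.3, -0.8, 9.5]
grip_width: 0.0388
finger_force: 39.6
```

Call:
{"name": "nudge_tcp", "arguments": {
  "motion": [
    [[0.03, 0, 0, 0, 0, 0, 0], [0.03, 0, 0, 0, 0, 0, 0], [0.03, 0, 0, 0, 0, 0, 0]]
  ],
  "grip_n": 40
}}

```text
clock: 9.1
position: [0.6717, -0.0076, 0.0285]
tool_rot: [3.14, -0.0, 1.378]
force: [-1.8, 0.1, 10.2]
grip_width: 0.0386
finger_force: 39.6
```

Visually the cap may sit about 1.5 mm off along the pads, so I'll open, turn 90° and squeeze again to centre it on both axes.

Call:
{"name": "nudge_tcp", "arguments": {
  "motion": [
    [[0.06, 0, 0, 0, 0, 0, 0], [0.085, 0, 0, 0, 0, 0, 0], [0.085, 0, 0, -0.002, 0, 0, -0.18], [0.085, 0, 0, -0.002, 0, 0, -0.36], [0.085, 0, 0, -0.002, 0, 0, -0.54]]
  ]
}}

```text
clock: 9.72
position: [0.6712, -0.0076, 0.0293]
tool_rot: [3.142, 0.0, 1.924]
force: [-0.5, 0.4, 0.5]
grip_width: 0.0848
finger_force: 0.0
```

Call:
{"name": "nudge_tcp", "arguments": {
  "motion": [
    [[0.085, 0, 0, 0, 0, 0, -0.18], [0.085, 0, 0, 0, 0, 0, -0.36], [0.085, 0, 0, 0, 0, 0, -0.54], [0.085, 0, 0, 0, 0, 0, -0.72], [0.085, 0, 0, 0, 0, 0, -0.9]]
  ]
}}

```text
clock: 10.35
position: [0.6712, -0.0077, 0.0293]
tool_rot: [-3.142, 0.0, 2.824]
force: [1.2, 0.6, 0.3]
grip_width: 0.0849
finger_force: 0.0
```

Call:
{"name": "nudge_tcp", "arguments": {
  "motion": [
    [[0.085, 0, 0, 0, 0, 0, -0.1], [0.085, 0, 0, 0, 0, 0, -0.1], [0.06, 0, 0, 0, 0, 0, -0.1], [0.03, 0, 0, 0, 0, 0, -0.1], [0.03, 0, 0, 0, 0, 0, -0.1]]
  ],
  "grip_n": 40
}}

```text
clock: 10.98
position: [0.6712, -0.0076, 0.0297]
tool_rot: [-3.141, 0.0, 2.918]
force: [-0.7, -1.0, 0.3]
grip_width: 0.0384
finger_force: 40.1
```

Call:
{"name": "nudge_tcp", "arguments": {
  "motion": [
    [[0.03, 0, 0, 0, 0, 0, 0], [0.03, 0, 0, 0, 0, 0, 0], [0.03, 0, 0, 0, 0, 0, 0]]
  ],
  "grip_n": 50
}}

```text
clock: 11.35
position: [0.6712, -0.0076, 0.0297]
tool_rot: [-3.141, 0.0, 2.918]
force: [-1.4, -0.3, 5.2]
grip_width: 0.038
finger_force: 49.5
```

```bash
python3 -c "
from h import *;print(bot.observe()['qpos'])"
```

```text
[ 0.31466503  0.91809864 -0.64262585  1.56713952  0.66351329  0.88453354
  0.77486429]
```

Call:
{"name": "nudge_tcp", "arguments": {
  "motion": [
    [[0.03, 0, 0, -0.03, 0, 0, 0], [0.03, 0, 0, -0.09, 0, 0, 0], [0.03, -0.01, -0.04, -0.14, 0, 0, 0], [0.03, -0.02, -0.09, -0.17, 0, 0, 0], [0.03, -0.03, -0.14, -0.17, 0, 0, 0]]
  ]
}}

```text
clock: 11.98
position: [0.6702, -0.1523, 0.2021]
tool_rot: [-3.141, 0.004, 2.918]
force: [-0.0, -0.4, -4.2]
grip_width: 0.0383
finger_force: 51.8
```

Call:
{"name": "nudge_tcp", "arguments": {
  "motion": [
    [[0.03, -0.012, -0.05, 0, 0, 0, 0], [0.03, -0.024, -0.11, 0, 0, 0, 0], [0.03, -0.036, -0.16, 0, 0, 0, 0], [0.03, -0.046, -0.2, 0, 0, 0, 0], [0.03, -0.046, -0.2, 0, 0, 0, 0]]
  ]
}}

```text
clock: 12.6
position: [0.6686, -0.3601, 0.1981]
tool_rot: [-3.14, -0.001, 2.913]
force: [1.4, 0.6, -4.3]
grip_width: 0.0381
finger_force: 51.7
```

Call:
{"name": "nudge_tcp", "arguments": {
  "motion": [
    [[0.03, 0, 0, 0, 0, 0, 0], [0.03, 0, 0, 0, 0, 0, 0], [0.03, 0, 0, 0, 0, 0, 0], [0.03, 0, 0, 0, 0, 0, 0]]
  ]
}}

```text
clock: 13.1
position: [0.6701, -0.3556, 0.1994]
tool_rot: [-3.141, 0.0, 2.919]
force: [-0.1, -0.4, -2.0]
grip_width: 0.038
finger_force: 51.7
```

Run:
```python
from h import *
import cv2,pickle
c=bot.calibration("wrist");im=bot.grab_frame("wrist");cv2.imwrite("pics/w6.png",im);pickle.dump(c,open("w6.pkl","wb"))
print(proj(c,[.5924,-.34,.026]))
cv2.imwrite("pics/top6.png",bot.grab_frame("top"))
```

```text
[[320.47384929 123.62111437]]
```

View pics/w6.png

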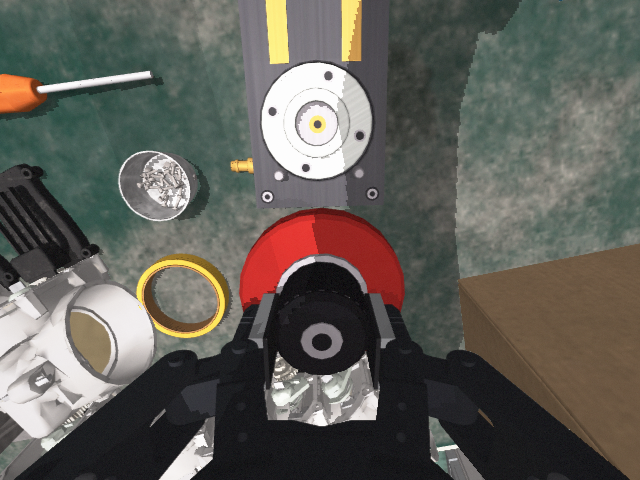

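The flange is centred at about (316.5,120.7), and the cap is held level with its grip top at (321.5,341). I'll compute positions and check the camera bias against the held cap.

Run:
```python
from h import *
import cv2,pickle
c=pickle.load(open("w6.pkl","rb"));im=cv2.imread("pics/w6.png");g=cv2.cvtColor(im,6)
p=bot.observe()["position"];print(p,"button",proj(c,[p[0],p[1],p[2]+.0233]))
# refine flange ellipse by strongest radial edge
P=[]
for a in np.linspace(0,2*np.pi,180,endpoint=False):
    r=np.arange(50,66,.25);u=316.5+r*np.cos(a);v=120.7+r*np.sin(a)*1.04
    w=cv2.remap(cv2.GaussianBlur(g,(0,0),.7),u.astype('f4')[None],v.astype('f4')[None],1)[0].astype(float)
    i=np.argmin(np.diff(w));P.append((u[i],v[i]))
P=np.array(P,'f4')
from scipy.optimize import least_squares
e=cv2.fitEllipse(P);print(e,ray(c,*e[0],.026))
th=np.linspace(0,2*np.pi,360)
def res(q):
    o=ray  # back-project edge points to flange top plane, fit circle
    return [np.hypot(*(ray(c,*x,.026)[:2]-q[:2]))-q[2] for x in P]
q=least_squares(res,[.592,-.34,.048],loss="soft_l1",f_scale=.0005).x;print("circle",q)
print("gold",ray(c,316.5,124.5,.02), "cap edge",)
```

```text
[ 0.67004234 -0.35578571  0.19938125] button [[323.33544472 337.42782247]]
((316.2409362792969, 120.28792572021484), (109.69123077392578, 115.81130981445312), 178.25050354003906) [ 0.5889505 -0.3429394  0.026    ]
circle [ 0.59127772 -0.34348102  0.04712836]
gold [ 0.59239578 -0.34359511  0.02      ] cap edge
```

Call:
{"name": "nudge_tcp", "arguments": {
  "motion": [
    [[0.03, 0, 0, 0.02, 0, 0, 0], [0.03, 0, 0, 0.05, 0, 0, 0], [0.03, 0, 0, 0.08, 0, 0, 0], [0.03, 0, 0, 0.08, 0, 0, 0], [0.03, 0, 0, 0.08, 0, 0, 0]]
  ]
}}

```text
clock: 13.82
position: [0.6703, -0.3559, 0.1199]
tool_rot: [3.141, 0.001, 2.918]
force: [0.7, 0.2, -3.3]
grip_width: 0.0384
finger_force: 51.7
```

Create fit.py:
```python
from h import *
import cv2
from scipy.optimize import least_squares
c=bot.calibration("wrist");p=bot.observe()["position"];im=bot.grab_frame("wrist");cv2.imwrite("pics/w7.png",im)
g=cv2.GaussianBlur(cv2.cvtColor(im,6),(0,0),.7)
def circ(cx,cy,z,r0,r1,r,red=False):
    src=cv2.GaussianBlur(im[...,2],(0,0),.7) if red else g
    P=[]
    for a in np.linspace(0,2*np.pi,240,endpoint=False):
        k=np.arange(r0,r1,.0002);X=np.c_[cx+k*np.cos(a),cy+k*np.sin(a),0*k+z];w=proj(c,X).astype('f4')
        if w[:,1].min()<1 or w[:,1].max()>478: continue
        d=np.diff(cv2.remap(src,w[:,:1].copy(),w[:,1:].copy(),1)[:,0].astype(float));i=np.argmin(d)
        if d[i]<-6:P.append(X[i,:2])
    P=np.array(P)
    q=least_squares(lambda q:np.hypot(*(P-q).T)-r,[cx,cy],loss="soft_l1",f_scale=.0004);return q.x,len(P),np.median(abs(np.hypot(*(P-q.x).T)-r))
q=[.5915,-.3425]
for _ in range(3):
    o=circ(*q,.026,.043,.053,.048);q=o[0]
print("TCP",p,"adapter",o)
h=cv2.cvtColor(im,cv2.COLOR_BGR2HSV);u,v=proj(c,[*q,.02])[0].astype(int)
m=((abs(h[...,0].astype(int)-24)<8)&(h[...,1]>110)).astype(np.uint8)[v-20:v+20,u-20:u+20]
M=cv2.moments(cv2.convexHull(cv2.findNonZero(m)),True) if m.any() else None
if M and M["m00"]: print("gold",ray(c,u-20+M["m10"]/M["m00"],v-20+M["m01"]/M["m00"],.02),m.sum())
red=(((h[...,0]<8)|(h[...,0]>172))&(h[...,1]>150)&(h[...,2]>80)).astype(np.uint8)
y,x=np.nonzero(red);y0=y.min();print("red top row",y0,"cols",x.min(),x.max())
zc=p[2]-.0297+.016;a=np.linspace(0,2*np.pi,720);C=np.vstack([proj(c,np.c_[p[0]+.042*np.cos(a),p[1]+.042*np.sin(a),0*a+z]) for z in(zc,zc-.016)])
print("predicted red top row",C[:,1].min(),"cols",C[:,0].min(),C[:,0].max())
```

```bash
python3 fit.py
```

```text
TCP [ 0.67034552 -0.35590678  0.1199358 ] adapter (array([ 0.59126194, -0.34345515]), 240, np.float64(0.0009664843000722033))
gold [ 0.59206019 -0.34295262  0.02      ] 307
red top row 208 cols 239 404
predicted red top row 204.1863367427472 cols 239.28994808165345 407.9056929290574
```

Call:
{"name": "nudge_tcp", "arguments": {
  "motion": [
    [[0.03, -0.004, 0, 0.015, 0, 0, 0], [0.03, -0.008, 0, 0.035, 0, 0, 0], [0.03, -0.008, 0, 0.035, 0, 0, 0], [0.03, -0.008, 0, 0.035, 0, 0, 0]]
  ]
}}

```text
clock: 14.38
position: [0.6779, -0.3576, 0.0842]
tool_rot: [3.141, -0.0, 2.918]
force: [0.8, -0.0, -3.1]
grip_width: 0.0382
finger_force: 51.7
```

```bash
python3 fit.py
```

```text
TCP [ 0.67787    -0.35755373  0.08417668] adapter (array([ 0.59060306, -0.34327296]), 212, np.float64(0.0007615647732088469))
gold [ 0.59191234 -0.34282059  0.02      ] 451
red top row 208 cols 239 404
predicted red top row 204.21046682541194 cols 239.21408654894805 407.8351595663341
```

Run:
```python
from h import *
print(tool([.5898,-.3419,.0842]))
```

```text
[ 0.08949713 -0.00413601  0.00038144]
```

Call:
{"name": "nudge_tcp", "arguments": {
  "motion": [
    [[0.03, 0.03, -0.002, 0, 0, 0, 0], [0.03, 0.07, -0.004, 0, 0, 0, 0], [0.03, 0.0895, -0.004, 0, 0, 0, 0], [0.03, 0.0895, -0.004, 0, 0, 0, 0], [0.03, 0.0895, -0.004, 0, 0, 0, 0]]
  ]
}}

```text
clock: 15.05
position: [0.5905, -0.342, 0.0849]
tool_rot: [-3.141, 0.001, 2.918]
force: [0.4, 0.1, -3.3]
grip_width: 0.0382
finger_force: 51.7
```

Call:
{"name": "nudge_tcp", "arguments": {
  "motion": [
    [[0.03, 0, 0, 0.006, 0, 0, 0], [0.03, 0, 0, 0.012, 0, 0, 0], [0.03, 0, 0, 0.016, 0, 0, 0], [0.03, 0, 0, 0.019, 0, 0, 0], [0.03, 0, 0, 0.019, 0, 0, 0]]
  ]
}}

```text
clock: 15.68
position: [0.5896, -0.3417, 0.065]
tool_rot: [3.141, -0.0, 2.918]
force: [0.3, -0.2, -2.9]
grip_width: 0.0379
finger_force: 51.8
```

Call:
{"name": "nudge_tcp", "arguments": {
  "motion": [
    [[0.03, 0, 0, 0.002, 0, 0, 0], [0.03, 0, 0, 0.004, 0, 0, 0], [0.03, 0, 0, 0.004, 0, 0, 0]]
  ]
}}

```text
clock: 16.05
position: [0.5896, -0.3418, 0.0612]
tool_rot: [3.142, -0.0, 2.918]
force: [-0.5, 0.7, -2.7]
grip_width: 0.038
finger_force: 51.8
```

It's past the collar edge with no contact force. Continue down.

Call:
{"name": "nudge_tcp", "arguments": {
  "motion": [
    [[0.03, 0, 0, 0.002, 0, 0, 0], [0.03, 0, 0, 0.004, 0, 0, 0], [0.03, 0, 0, 0.005, 0, 0, 0], [0.03, 0, 0, 0.0055, 0, 0, 0], [0.03, 0, 0, 0.0055, 0, 0, 0]]
  ]
}}

```text
clock: 16.68
position: [0.5897, -0.3418, 0.0558]
tool_rot: [3.142, 0.0, 2.918]
force: [-0.5, -0.1, -4.1]
grip_width: 0.0384
finger_force: 51.7
```

Call:
{"name": "nudge_tcp", "arguments": {
  "motion": [
    [[0.03, 0, 0, 0.0005, 0, 0, 0], [0.03, 0, 0, 0.001, 0, 0, 0], [0.03, 0, 0, 0.0015, 0, 0, 0], [0.03, 0, 0, 0.0015, 0, 0, 0]]
  ]
}}

```text
clock: 17.18
position: [0.5897, -0.3418, 0.0557]
tool_rot: [-3.141, 0.0, 2.918]
force: [-8.0, 3.1, 18.2]
grip_width: 0.0384
finger_force: 54.0
```

Contact came at exactly the home height. Release and retreat.

Call:
{"name": "nudge_tcp", "arguments": {
  "motion": [
    [[0.03, 0, 0, -0.001, 0, 0, 0], [0.045, 0, 0, -0.001, 0, 0, 0], [0.065, 0, 0, -0.001, 0, 0, 0], [0.085, 0, 0, -0.001, 0, 0, 0], [0.085, 0, 0, -0.001, 0, 0, 0]]
  ],
  "grip_n": 20
}}

```text
clock: 17.8
position: [0.5896, -0.3418, 0.0552]
tool_rot: [3.142, -0.0, 2.918]
force: [-0.1, 0.6, -0.1]
grip_width: 0.0851
finger_force: 0.0
```

Call:
{"name": "nudge_tcp", "arguments": {
  "motion": [
    [[0.085, 0, 0, -0.02, 0, 0, 0], [0.085, 0, 0, -0.07, 0, 0, 0], [0.085, 0, 0, -0.12, 0, 0, 0], [0.085, 0, 0, -0.15, 0, 0, 0], [0.085, 0, 0, -0.15, 0, 0, 0]]
  ]
}}

```text
clock: 18.42
position: [0.5907, -0.342, 0.2093]
tool_rot: [-3.14, 0.005, 2.918]
force: [-0.4, -0.1, 0.0]
grip_width: 0.0848
finger_force: 0.0
```

Call:
{"name": "nudge_tcp", "arguments": {
  "motion": [
    [[0.085, 0, 0, 0, 0, 0, 0], [0.085, 0, 0, 0, 0, 0, 0]]
  ]
}}

```text
clock: 18.68
position: [0.5893, -0.3417, 0.2047]
tool_rot: [3.141, -0.001, 2.918]
force: [-0.6, -0.3, -0.9]
grip_width: 0.085
finger_force: 0.0
```

Run:
```python
from h import *
import cv2
c=bot.calibration("wrist");im=bot.grab_frame("wrist");h=cv2.cvtColor(im,cv2.COLOR_BGR2HSV)
m=(((h[...,0]<8)|(h[...,0]>172))&(h[...,1]>150)&(h[...,2]>80)).astype(np.uint8)
k=max(cv2.findContours(m,0,1)[0],key=cv2.contourArea);e=cv2.fitEllipse(cv2.convexHull(k))
print(e,ray(c,*e[0],.040))
```

```text
((321.2121887207031, 214.8895263671875), (89.40950012207031, 90.16063690185547), 96.13306427001953) [ 0.58832977 -0.34274832  0.04      ]
```

```bash
python3 -c "
from workcell import bot;print(bot.job_done())"
```

```text
the job is handed in; nothing more can be done
None
```

I slid the adapter home over the spigot, lowered the cap onto its flange and released it, then handed the job in at about 19 s; `job_done()` returned no verdict, but the last wrist picture showed the cap in place.

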